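# Run a press stroke from the console

### The arm

A 6-joint arm with a two-finger parallel gripper is mounted at the origin on the work surface. World frame = base frame: x ahead of the robot, y to its left, z up, the work surface at z = 0. Lengths are in mm, angles in rad, forces in N, time in s.
With the tool pointing down it reaches from about 325 to 900 mm from the base axis. Payload 6.1 kg.
Tool frame: the origin (TCP) lies midway between the tips of the shut fingers; the grasp point (between the pads) lies 19 mm behind it (r.pinch_z is the distance from the TCP to the grasp point, in mm); x points along the fingers, z is the direction in which the jaws open and shut, and the axes are right-handed (so a half turn about x gives the same grasp; the last joint's range is limited). The gripper opens to 85 mm and grips with 20 to 120 N. Pads are 22 mm wide; open, the fingers measure 114 mm over their backs; the gripper's body (76 mm by 85 mm) begins 54 mm behind the grasp point. The pads swing forward as they close: fully open they stand 13 mm farther back than shut.
Start: joints at [-1.373, 0.22, 1.526, -0, 1.395, -0.126], TCP at [198.85, -592.515, 231.3] pointing down, gripper open.
Joint ranges: [-2.98, 2.98], [-0.91, 2.08], [0.09, 2.57], [-1.24, 4.39], [0.2, 2.65], [-2.68, 2.68]. Speed limits (rad/s): [2.57, 2.57, 3.01, 3.14, 3.14, 3.14].

### API

Orientations are given as a unit quaternion [x, y, z, w].
In Python, from plant import monitor, imaging, job, r gives the robot as it stands.
- The arm moves only by the tool play_rows, never from a script. Its arguments are lists of equal length, an entry for each row: "offset": the shift along the tool's x, y, z in m, a list of three; "spin": the turn about the tool's x in rad. A call has 1 to 12 rows; each row is the pose to reach, as a shift and turn from the pose commanded when the call began, along the tool's axes at that moment; what a row does not reach only later rows make up. A row lasts 1/8 s, in which the tool goes at most 62.5 mm and 10.7 degrees, less where a joint would pass 70% of its speed; a pose out of reach is approached as far as the arm can. A call with a gripper value outside its range is refused whole. "grip" is the finger opening in m, from 0 to 0.0854, set as the call begins (left out, the last holds). The fingers move at their own pace and stop on an object; the grip force is fixed at half the most. Time passes only in rows, so rows that repeat a pose let the fingers close. It gives the time, the measured TCP pose, the force and the opening at its end, in the units of the state.
- monitor.get_state(): the state, without advancing time (a new reading comes with each control period).
- imaging.grab_frame(name): name is "scene" or "top" or "wrist"; returns (picture, depth): 400x640x3 uint8, red, green, blue; 400x640 float32, mm along the optical axis (not along the pixel's ray), 0 where there is no reading.
- imaging.camera_info(name): a dict with "fovy" (degrees; the focal length in pixels is half the picture's height over the tangent of half this angle, whatever the lens; pixels are square), "cx", "cy" (the principal point, pixels), "cam_to_world" (4x4, takes a point from camera to world coordinates); the wrist camera has in their place "tool_from_camera" (4x4, takes a point from camera to tool coordinates, whose origin is the TCP and whose axes are the tool frame's). Camera axes: x right, y down, z forward; pixel columns grow to the right and rows downward; lengths in mm; the calibration is good to about 2 mm. A picture is of the moment at which its call begins: read the wrist's pose just before it. camera_info takes no time and is no camera call.
- job.finish_job(): hands the job in, once; it reports no verdict.
The state is a dict: "clock": time; "qpos": joint angles; "joint_vel": joint speeds; "tau": joint torques, N m; "ee_pos": TCP position; "eef_rot": TCP orientation; "contact_force": force on the tool from outside, world axes, zero at the start; "ft_torque": the same for the moment, N m; "opening": finger opening in mm.
Only numpy, scipy, OpenCV 4.12 (cv2) and the standard library are available. Lean on these libraries where they do the work, as an engineer would, in place of code of your own. Each camera call takes 0.05 s, during which the arm holds its last target.

### The job

Run a stroke of the cutting press from the grey console: press down the raised end of the rocker switch (the end farther from the robot) until it has tipped right over, next push the square key fully in so that it stays in, and last press the large round palm button all the way down, keep it down for a full second and let it spring back. Press them in that order, with the fingertips; do not press the small round button, and leave the tin, the steel ring and the carton where they stand, nothing is picked up.

Things in the scene. Friction and masses are not known exactly. Their poses are not given: they have to be found in the camera images.
- console: Grey metal console, fixed to the bench, 200 mm (its x) by 440 mm (its y) by 50 mm high; origin at the centre of its underside, on the bench top; x points to its far side, away from the robot, yaw within 0.3 rad. Four control units stand on its top in a row along y, at y = -150, -50, 50, 150 mm (x = 0), square to it, in an order that changes.
- rocker_far (a point): Point to press on the rocker: on its upper face, mid-width, 27 mm from the pivot towards its far (+x) end; moves with it. The rocker is a white paddle 72 mm (console x) by 40 mm (console y), 10 mm thick, on a black base 86 by 56 mm; pivot axis along the console's y, 22 mm above the console's top. This point is about 35 mm above the console's top at the start, 22 mm once tipped over.
- key_top (a point): Centre of the top face of the square key, a white block 34 by 34 mm in a black collar 50 by 50 mm and 12 mm high; the top is about 24 mm above the console's top at the start, 16 mm when fully in. It moves straight down.
- palm_top (a point): Centre of the flat top of the large round palm button, a white disc of 58 mm diameter in a black round collar of 74 mm diameter and 12 mm height; the top is 24 mm above the console's top, 16 mm when fully down. It moves straight down.
- small_top (a point): Centre of the top of the small round white button, 22 mm in diameter, in a black round collar of 38 mm diameter; its top is 24 mm above the console's top. Not to be pressed.
- rocker (a joint): Rocker angle, rad: 0 to 0.08 at the start (far end up, off), 0.5 at its stop (far end down, on). No spring: friction holds it where it is left; 1 to 2 N at rocker_far moves it (more nearer the pivot).
- key (a joint): Key travel, m: 0 to 0.001 at the start, 0.008 fully in. No spring: friction holds it where it is left; about 3 N moves it.
- palm (a joint): Palm button travel, m: 0 up, 0.008 fully down. A spring returns it; 1.5 N starts it, 5 N holds it fully down.
- small (a joint): Small button travel, m: 0 up, 0.008 fully down. A spring returns it; 1.2 N starts it.
- tin: Loose round metal tin, 76 mm in diameter, 46 mm high, on the bench beyond the console; origin at the centre of its underside. To be left alone.
- die: Loose steel ring (a cutting die), 84 mm outside diameter, 32 mm high, on the bench beyond the console; origin at the centre of its underside. To be left alone.
- carton: Loose cardboard carton, 60 by 90 by 32 mm high, on the bench beyond the console, between tin and ring; origin at the centre of its underside. To be left alone.

How it is judged (in metres and radians):
On the way, in this order (a step that is already met when the one before it is completed fails the run):
1. rocker tipped over to on (value of joint rocker above 0.42 rad), for 0.1 s.
2. square key pushed in (value of joint key above 0.0065 m), for 0.1 s.
3. palm button held down for most of a second (value of joint palm above 0.006 m), for 0.7 s.
4. palm button let go (value of joint palm below 0.0015 m), for 0.1 s.
At the end, for the whole second after the job is handed in: Rocker beyond 0.42 rad (of 0.5), square key more than 6.2 mm in (of 8), palm and small buttons up (less than 1.5 mm down); tin, ring and carton upright and within 20 mm of where they stood (value of joint rocker above 0.42 rad and value of joint key above 0.0062 m and value of joint each of palm, small below 0.0015 m and distance of each of tin, die, carton from where it was at the start of the episode below 0.02 m and angle between each of tin, die, carton's own z axis and vertical below 0.15 rad); the robot touches nothing.
It fails at once if key pushed in (over 4 mm) while the rocker is not over (below 0.40 rad) (value of joint key above 0.004 m and value of joint rocker below 0.4 rad).
It fails at once if palm button pressed (over 3 mm) while the key is not in (less than 6 mm) or the rocker is not over (below 0.40 rad) (value of joint palm above 0.003 m and (value of joint key below 0.006 m or value of joint rocker below 0.4 rad)).
It fails at once if small round button pressed (over 2 mm) (value of joint small above 0.002 m).
It fails at once if tin, ring or carton moved or lifted by more than 20 mm (distance of any of tin, die, carton from where it was at the start of the episode above 0.02 m).
It also fails if it takes over 45 s, if anything falls off the work surface, if the arm or the gripper's body presses on something with over 40 N, if the wrist force passes 120 N, or if a joint passes its speed limit or range.

## Working session

There is one attempt and no reset: what is moved stays moved. The work goes in short steps, Python scripts to look and compute and a tool call to move; the robot and the scene stay as the last step left them, time stands still between calls to the robot, and variables do not carry over. Pictures are saved under pics/ and viewed, and the job is handed in when it is done.

Besides the shell and the picture viewer there is one more tool, called after ">>>" as name(argument=value, ...), one argument or row to a line, values as JSON. play_rows: Moves the arm, as the interface text tells. Its arguments: {"type":"object","properties":{"offset":{"type":"array","items":{"type":"array","items":{"type":"number"}}},"spin":{"type":"array","items":{"type":"number"}},"grip":{"type":"number"}},"required":["offset","spin"]}

```bash
mkdir -p pics; ls; python3 - <<'E'
from plant import monitor, imaging, job, r
import cv2,numpy as np
s=monitor.get_state();print(s)
for n in("top","scene"):
    p,d=imaging.grab_frame(n);cv2.imwrite(f"pics/{n}0.png",p[:,:,::-1]);np.savez(f"{n}0.npz",p=p,d=d);i=imaging.camera_info(n);print(n,i);np.save(n+"_i.npy",i,allow_pickle=True)
print(imaging.camera_info("wrist"))
E
```

```text
pics
{'clock': 0.0, 'qpos': array([-1.37310802e+00,  2.21224703e-01,  1.52761400e+00,  2.15462136e-05,
        1.39470608e+00, -1.26103603e-01]), 'joint_vel': array([-1.71598349e-03,  2.17856921e-03,  1.78250377e-03, -1.15577282e-03,
       -2.50855862e-03,  3.30962516e-05]), 'tau': array([ 5.75745453e-04, -4.96896243e+01, -3.89394915e+01, -1.63318928e-04,
        1.08895721e-02,  1.36232956e-05]), 'ee_pos': array([ 198.73317002, -591.922181  ,  230.1986025 ]), 'eef_rot': array([ 0.41334353,  0.57455557, -0.41239204,  0.57355542]), 'contact_force': array([ 0.35131837, -0.48240864, -0.027666  ]), 'ft_torque': array([-2.39839209e-05, -4.10317665e-02, -3.17301076e-02]), 'opening': 85.37374276755257}
top {'fovy': 44.59784490354331, 'cx': 330.3696650292422, 'cy': 190.3220191824379, 'cam_to_world': array([[ 1.53043202e-02, -9.97651797e-01,  6.67582927e-02,
         5.56694144e+02],
       [-9.99865479e-01, -1.48759861e-02,  6.90861313e-03,
         2.37570262e+01],
       [-5.89929487e-03, -6.68550440e-02, -9.97745259e-01,
         1.01292808e+03],
       [ 0.00000000e+00,  0.00000000e+00,
[... 228 characters left out ...]
3],
       [ 9.04069915e-01,  2.50443667e-01, -3.46317135e-01,
         2.96966833e+02],
       [ 1.95900455e-02, -8.33749034e-01, -5.51795957e-01,
         5.15058723e+02],
       [ 0.00000000e+00,  0.00000000e+00,  0.00000000e+00,
         1.00000000e+00]])}
{'fovy': 68.81376301084657, 'cx': 321.35128419836235, 'cy': 202.757810491078, 'tool_from_camera': array([[ 7.82988613e-04, -2.61264397e-01,  9.65266959e-01,
        -1.43387485e+02],
       [ 1.50195987e-04, -9.65267213e-01, -2.61264588e-01,
         6.56774146e+01],
       [ 9.99999682e-01,  3.49546421e-04, -7.16552372e-04,
         6.07921772e-02],
       [ 0.00000000e+00,  0.00000000e+00,  0.00000000e+00,
         1.00000000e+00]])}
```

View pics/top0.png

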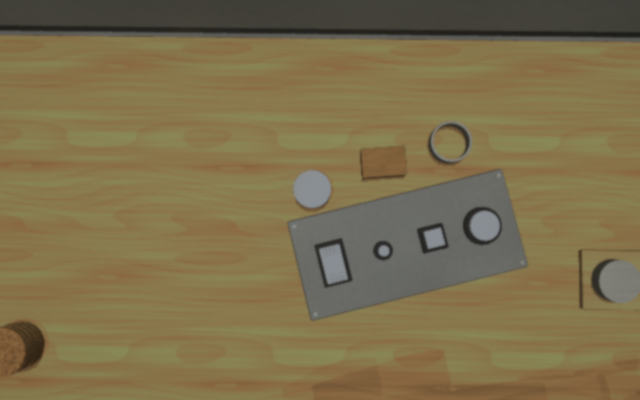

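View pics/scene0.png

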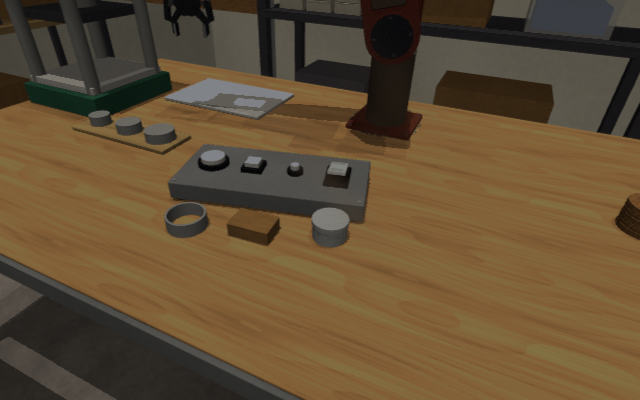

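The top view shows, left to right, the rocker (333,263), small button (383,250), key (433,238) and palm (485,225). The tin (312,189), carton (384,162) and ring (451,142) lie beyond the console. The scene view agrees with this order.

```bash
cat > h.py <<'E'
import numpy as np,cv2
def ray(i,u,v,z,H=400):
    f=H/2/np.tan(np.radians(i["fovy"])/2);T=i["cam_to_world"]
    d=T[:3,:3]@np.array([(u-i["cx"])/f,(v-i["cy"])/f,1]);o=T[:3,3]
    return o+d*(z-o[2])/d[2]
def dep(i,u,v,D):
    f=200/np.tan(np.radians(i["fovy"])/2);T=i["cam_to_world"]
    return T[:3,:3]@(np.array([(u-i["cx"])/f,(v-i["cy"])/f,1])*D)+T[:3,3]
E
python3 - <<'E'
from h import *
for n in("top","scene"):
    z=np.load(n+"0.npz");p,d=z["p"],z["d"];i=np.load(n+"_i.npy",allow_pickle=True).item()
    h=cv2.cvtColor(p,cv2.COLOR_RGB2HSV)
    print(n,[h[y,x].tolist() for x,y in ([(333,263),(383,250),(433,238),(485,225),(360,260)] if n=="top" else [(213,157),(254,161),(339,168),(270,190)])])
    m=((h[...,1]<60)&(h[...,2]>(115 if n=="top" else 130))).astype(np.uint8)
    k,l,st,c=cv2.connectedComponentsWithStats(m)
    for j in range(1,k):
        u,v=c[j]
        if st[j,4]>25 and 150<u<540 and 130<v<330:
            D=np.median(d[l==j]); w=dep(i,u,v,D)
            print(c[j].round(1),st[j].tolist(),"depthpt",w.round(1),"ray74",ray(i,u,v,74).round(1))
    if n=="top":
        m=((h[...,1]<60)).astype(np.uint8);m[:100]=0;m[:,540:]=0
        m=cv2.morphologyEx(m,cv2.MORPH_OPEN,np.ones((5,5)))
        cs,_=cv2.findContours(m,cv2.RETR_EXTERNAL,cv2.CHAIN_APPROX_SIMPLE)
        for q in cs:
            if cv2.contourArea(q)>8000:
                b=cv2.boxPoints(cv2.minAreaRect(q));print(cv2.contourArea(q),b)
                W=np.array([ray(i,u,v,50) for u,v in b]);print(W.round(1),W.mean(0),np.linalg.norm(np.roll(W,1,0)-W,axis=1))
E
```

```text
top [[104, 19, 147], [104, 19, 147], [104, 19, 147], [105, 17, 146], [38, 10, 107]]
[451.2 141.7] [432, 121, 40, 40, 201] depthpt [ 724.9 -212.9   31.3] ray74 [ 717.6 -202.6   74. ]
[311.6 188.4] [293, 170, 38, 38, 1139] depthpt [624.8  67.9  45.5] ray74 [622.8  66.6  74. ]
[484.5 225.2] [471, 211, 28, 29, 652] depthpt [ 556.8 -266.4   73.6] ray74 [ 556.8 -266.2   74. ]
[293.8 225.9] [291, 223, 6, 6, 26] depthpt [549.8 101.4  50.1] ray74 [549.9  99.4  74. ]
[434.1 237.8] [425, 228, 19, 20, 284] depthpt [ 531.3 -169.9   72.9] ray74 [ 531.3 -169.7   74. ]
[333.  263.6] [320, 245, 27, 39, 719] depthpt [479.6  23.   78.6] ray74 [479.2  23.   74. ]
[383.5 250.4] [379, 246, 10, 10, 81] depthpt [505.8 -73.1  73.8] ray74 [505.8 -73.1  74. ]
22191.5 [[286.41183 221.64703]
 [502.88242 167.52939]
 [527.5294  266.11765]
 [311.05887 320.2353 ]]
[[ 557.9  116.1   50. ]
 [ 671.5 -310.6   50. ]
 [ 478.4 -357.1   50. ]
 [ 367.4   64.1   50. ]] [ 518.809604   -121.85662275   50.        ] [197.53686178 441.58325008 198.52746491 435.55404503]
scene [[111, 13, 136], [110, 17, 137], [35, 12, 125], [23, 13, 79]]
[212.4 155.1] [202, 150, 22, 11, 173] depthpt [ 557.6 -264.6   73.8] ray74 [ 558.  -264.3   74. ]
[252.8 159.9] [245, 157, 16, 7, 78] depthpt [ 533.1 -167.8   73.2] ray74 [ 534.3 -167.    74. ]
```

```bash
cat >> h.py <<'E'
from scipy.spatial.transform import Rotation as R
P=np.array([556.8,-266.3]);K=np.array([531.3,-169.8]);S=np.array([505.8,-73.1])
ey=(S-P)/np.linalg.norm(S-P);ex=np.array([ey[1],-ey[0]])
ROCK=S+100*ey;FAR=ROCK+26*ex
def plan(s,target):
    M=R.from_quat(s["eef_rot"]).as_matrix()
    o=M.T@(np.array(target)-s["ee_pos"])/1000
    return o,M
E
python3 - <<'E'
from h import *
from plant import monitor
s=monitor.get_state()
print(np.linalg.norm(S-P)/2,np.linalg.norm(K-P),np.arctan2(ex[1],ex[0]),ROCK,FAR)
o,M=plan(s,[*FAR,130]);print(o,M)
tz=M[:,2];a=np.array([*ey,0]);ang=np.arctan2(np.dot(np.cross(tz,a),M[:,0]),np.dot(tz,a));print("spin",ang,ang-np.pi,ang+np.pi)
# depth check along rocker
d=np.load("top0.npz")["d"];i=np.load("top_i.npy",allow_pickle=True).item();T=np.linalg.inv(i["cam_to_world"]);f=200/np.tan(np.radians(i["fovy"])/2)
for t in(-30,-20,-10,0,10,20,27,33):
    q=np.array([*(ROCK+t*ex),80,1]);c=T@q;u=f*c[0]/c[2]+i["cx"];v=f*c[1]/c[2]+i["cy"];D=d[int(round(v)),int(round(u))];print(t,u.round(),v.round(),dep(i,u,v,D).round(1))
E
```

```text
99.9090086028282 99.81232388838565 0.25808789027702245 [480.27677606  23.58797774] [505.41565027  30.22401597]
[ 0.10127066  0.48869951 -0.49206545] [[-3.70425793e-04  9.48012446e-01  3.18233036e-01]
 [ 1.79158807e-03  3.18233177e-01 -9.48010778e-01]
 [-9.99998326e-01  2.18974866e-04 -1.81632956e-03]]
spin -3.0758152379683317 -6.217407891558125 0.06577741562146144
-30 337.0 279.0 [450.1  15.8  69.7]
-20 335.0 274.0 [460.4  18.5  75.2]
-10 334.0 269.0 [470.4  21.   77.8]
0 333.0 263.0 [480.   23.6  76.9]
10 331.0 258.0 [490.   26.1  81.1]
20 330.0 253.0 [500.1  28.7  87.5]
27 329.0 249.0 [506.8  30.4  86.9]
33 329.0 246.0 [512.4  32.   83.6]
```

>>> play_rows(
  offset=[
    [0,0.041,-0.041],
    [0,0.082,-0.082],
    [0,0.123,-0.123],
    [0,0.164,-0.164],
    [0,0.205,-0.205],
    [0,0.246,-0.246],
    [0,0.287,-0.287],
    [0,0.328,-0.329],
    [0.02,0.369,-0.37],
    [0.04,0.41,-0.411],
    [0.06,0.45,-0.452],
    [0.08,0.4887,-0.492],
  ],
  spin=[0.01,0.02,0.03,0.04,0.05,0.066,0.066,0.066,0.066,0.066,0.066,0.066],
  grip=0,
)

```text
clock: 1.6
ee_pos: [506.0, 31.4, 150.5]
eef_rot: [0.431, 0.56, -0.431, 0.56]
contact_force: [1.7, -0.6, 0.4]
opening: -0.2
```

>>> play_rows(
  offset=[
    [0.01,0,0],
    [0.02,0,0],
    [0.02,0,0],
    [0.02,0,0],
  ],
  spin=[0,0,0,0],
)

```text
clock: 2.1
ee_pos: [505.8, 28.3, 131.9]
eef_rot: [0.432, 0.559, -0.432, 0.56]
contact_force: [-0.1, -0.4, 0.8]
opening: 0.1
```

```bash
python3 - <<'E'
from h import *
from plant import monitor,imaging
s=monitor.get_state();print(s["clock"],s["ee_pos"],s["contact_force"],s["opening"])
print(plan(s,[*FAR,84]))
for n in("wrist","scene"):
    p,d=imaging.grab_frame(n);cv2.imwrite(f"pics/{n}1.png",p[:,:,::-1])
E
```

```text
2.1 [505.80564956  28.25861722 131.92383939] [-0.05487234 -0.44405548  0.81345365] 0.051867824792522506
(array([ 4.79230232e-02,  7.96390937e-05, -2.02157831e-03]), array([[ 9.31235524e-04,  9.67438206e-01,  2.53105611e-01],
       [-2.19334514e-04,  2.53105912e-01, -9.67438551e-01],
       [-9.99999542e-01,  8.45398349e-04,  4.47893806e-04]]))
```

View pics/wrist1.png

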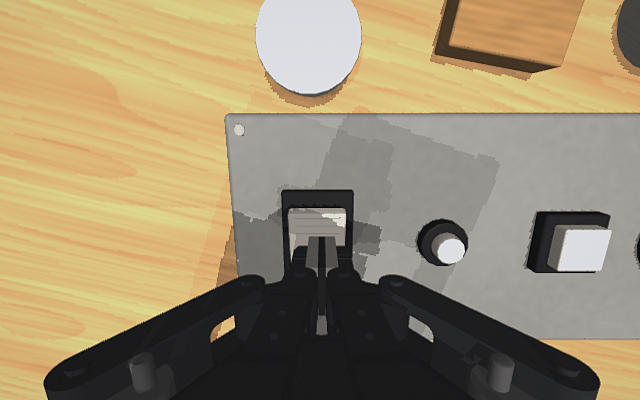

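View pics/scene1.png

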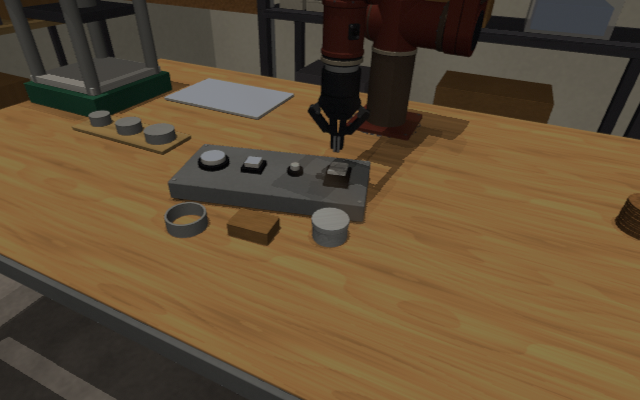

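The wrist view shows the shut tips at about (320,240), over the far half of the rocker paddle, whose far edge is at (318,208). Pressing it now.

>>> play_rows(
  offset=[
    [0.015,0,-0.002],
    [0.03,0,-0.002],
    [0.04,0,-0.002],
    [0.045,0,-0.002],
    [0.049,0,-0.002],
    [0.053,0,-0.002],
    [0.056,0,-0.002],
    [0.058,0,-0.002],
    [0.059,0,-0.002],
    [0.059,0,-0.002],
  ],
  spin=[0,0,0,0,0,0,0,0,0,0],
)

```text
clock: 3.45
ee_pos: [506.3, 31.3, 73.9]
eef_rot: [0.432, 0.559, -0.431, 0.561]
contact_force: [-0.1, 1.0, 9.3]
opening: -0.1
```

>>> play_rows(
  offset=[
    [0.001,0,0],
    [0.002,0,0],
    [0.002,0,0],
    [0.002,0,0],
  ],
  spin=[0,0,0,0],
)

```text
clock: 3.95
ee_pos: [506.4, 31.3, 73.4]
eef_rot: [0.432, 0.559, -0.431, 0.561]
contact_force: [-5.8, 0.9, 22.0]
opening: -0.2
```

>>> play_rows(
  offset=[
    [-0.03,0,0],
    [-0.065,0,0],
    [-0.065,0,0.05],
    [-0.065,-0.01,0.1],
    [-0.065,-0.02,0.15],
    [-0.065,-0.026,0.2],
    [-0.065,-0.026,0.2],
    [-0.065,-0.026,0.2],
  ],
  spin=[0,0,0,0,0,0,0,0],
)

```text
clock: 4.95
ee_pos: [530.0, -168.3, 134.5]
eef_rot: [0.432, 0.561, -0.432, 0.559]
contact_force: [0.3, 0.7, 0.3]
opening: 0.2
```

```bash
python3 - <<'E'
from h import *
from plant import monitor,imaging
s=monitor.get_state();print(s["clock"],s["ee_pos"],s["contact_force"],s["opening"])
print(plan(s,[*K,74])[0])
for n in("wrist","scene","top"):
    p,d=imaging.grab_frame(n);cv2.imwrite(f"pics/{n}2.png",p[:,:,::-1])
    if n=="top":
        i=imaging.camera_info(n);T=np.linalg.inv(i["cam_to_world"]);f=200/np.tan(np.radians(i["fovy"])/2)
        for t in(-30,-20,-10,0,10,20,27,33):
            q=np.array([*(ROCK+t*ex),76,1]);c=T@q;u=f*c[0]/c[2]+i["cx"];v=f*c[1]/c[2]+i["cy"];D=d[int(round(v)),int(round(u))];print(t,dep(i,u,v,D).round(1))
E
```

```text
4.95 [ 530.03729444 -168.26891968  134.4936526 ] [0.29527324 0.65452628 0.341099  ] 0.17878435177045005
[0.06048917 0.0009325  0.00190041]
-30 [452.2  16.   84.1]
-20 [461.7  18.5  83.4]
-10 [471.2  21.1  82.3]
0 [480.5  23.6  78.4]
10 [490.   26.1  77.1]
20 [499.5  28.7  74.5]
27 [506.1  30.5  71.7]
33 [511.9  32.1  70.8]
```

View pics/wrist2.png

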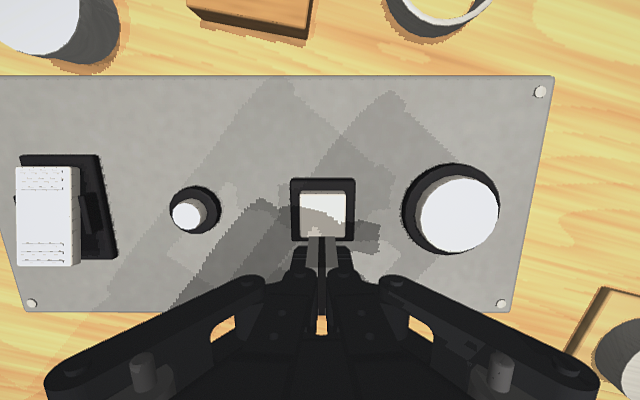

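View pics/top2.png

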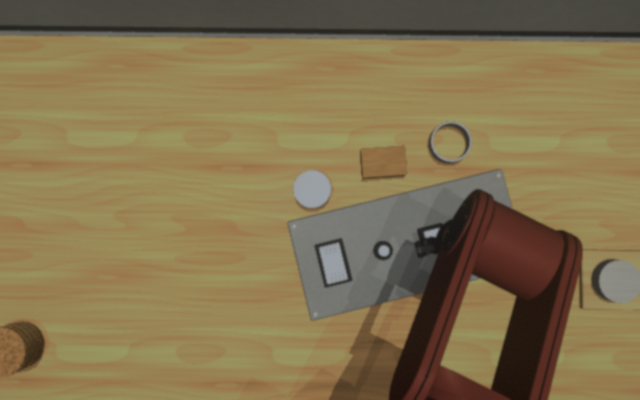

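The rocker has tipped: its far point now measures 71.7 mm against 72 expected, and the near end is up. In the wrist view the key is at (322,213) with the tips just over it. Pressing the key next.

>>> play_rows(
  offset=[
    [0.02,0.001,0.002],
    [0.04,0.001,0.002],
    [0.052,0.001,0.002],
    [0.057,0.001,0.002],
    [0.061,0.001,0.002],
    [0.064,0.001,0.002],
    [0.067,0.001,0.002],
    [0.069,0.001,0.002],
    [0.07,0.001,0.002],
    [0.071,0.001,0.002],
    [0.071,0.001,0.002],
  ],
  spin=[0,0,0,0,0,0,0,0,0,0,0],
)

```text
clock: 6.48
ee_pos: [532.9, -170.5, 65.9]
eef_rot: [0.432, 0.56, -0.432, 0.56]
contact_force: [-4.6, 3.0, 12.4]
opening: 0.1
```

>>> play_rows(
  offset=[
    [0.001,0,0],
    [0.0015,0,0],
    [0.0015,0,0],
  ],
  spin=[0,0,0],
)

```text
clock: 6.85
ee_pos: [533.0, -170.6, 65.7]
eef_rot: [0.432, 0.56, -0.432, 0.56]
contact_force: [-8.8, 4.0, 22.1]
opening: -0.4
```

>>> play_rows(
  offset=[
    [-0.03,0,0],
    [-0.065,0,0],
    [-0.065,0,0.05],
    [-0.065,0,0.1],
    [-0.065,0,0.1],
    [-0.065,0,0.1],
  ],
  spin=[0,0,0,0,0,0],
)

```text
clock: 7.6
ee_pos: [557.4, -266.7, 127.1]
eef_rot: [0.432, 0.56, -0.432, 0.56]
contact_force: [-0.2, 1.8, 0.3]
opening: 0.0
```

```bash
python3 - <<'E'
from h import *
from plant import monitor,imaging
s=monitor.get_state();print(s["clock"],s["ee_pos"],s["contact_force"],s["opening"])
o,M=plan(s,[*P,74]);print(o)
p,d=imaging.grab_frame("wrist");cv2.imwrite(f"pics/wrist3.png",p[:,:,::-1])
i=imaging.camera_info("wrist");t=i["tool_from_camera"]
W=np.eye(4);W[:3,:3]=M;W[:3,3]=s["ee_pos"];i["cam_to_world"]=W@t
T=np.linalg.inv(i["cam_to_world"]);f=200/np.tan(np.radians(i["fovy"])/2)
for nm,q in(("key",K),("small",S),("palm",P)):
  for t in (-8,0,8):
    c=T@np.array([*(q+t*ex),70,1]);u=f*c[0]/c[2]+i["cx"];v=f*c[1]/c[2]+i["cy"]
    if 0<=u<640 and 0<=v<400: print(nm,t,round(u),round(v),dep(i,u,v,d[int(v),int(u)]).round(1))
E
```

```text
7.6 [ 557.42876382 -266.74161187  127.10261492] [-0.20049714  1.76258173  0.27550519] 0.04614325440749723
[ 0.05310359 -0.00045905 -0.00052495]
key -8 184 229 [ 522.  -170.6   66.7]
key 0 183 219 [ 530.4 -169.    68. ]
key 8 181 208 [ 537.9 -166.6   67.3]
small -8 47 229 [501.2 -79.7  75.2]
small 0 44 219 [508.5 -77.3  74.8]
small 8 42 208 [515.6 -74.5  73.9]
palm -8 321 229 [ 550.6 -268.    74.3]
palm 0 321 219 [ 558.4 -265.9   74.9]
palm 8 321 208 [ 565.7 -264.    74.2]
```

View pics/wrist3.png

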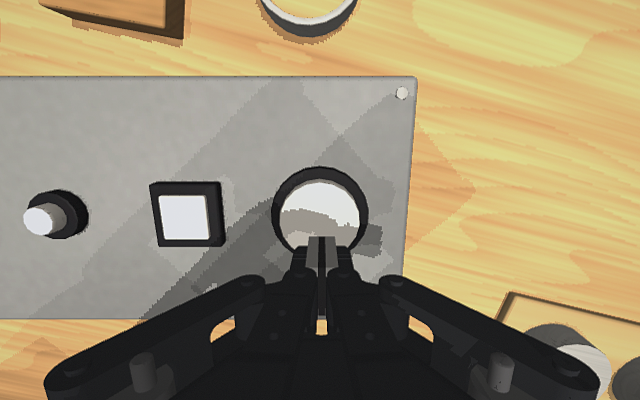

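The key (183,215) sits about 7.5 mm lower than the palm and small tops in the same view, so it is in. The palm is at (321,212) under the tips. Pressing it now.

>>> play_rows(
  offset=[
    [0.02,0,0],
    [0.04,0,0],
    [0.048,0,0],
    [0.053,0,0],
    [0.057,0,0],
    [0.06,0,0],
    [0.063,0,0],
    [0.0645,0,0],
    [0.0645,0,0],
    [0.0645,0,0],
  ],
  spin=[0,0,0,0,0,0,0,0,0,0],
)

```text
clock: 8.9
ee_pos: [558.2, -267.1, 65.8]
eef_rot: [0.432, 0.56, -0.432, 0.56]
contact_force: [-8.6, 5.6, 16.3]
opening: -0.1
```

Fully down: z is 65.8 and the force is 16 N against a 5 N spring. Holding it there for more than a second.

>>> play_rows(
  offset=[
    [0,0,0],
    [0,0,0],
    [0,0,0],
    [0,0,0],
    [0,0,0],
    [0,0,0],
    [0,0,0],
    [0,0,0],
    [0,0,0],
    [0,0,0],
  ],
  spin=[0,0,0,0,0,0,0,0,0,0],
)

```text
clock: 10.15
ee_pos: [558.2, -267.1, 65.8]
eef_rot: [0.432, 0.56, -0.432, 0.56]
contact_force: [-8.0, 4.8, 17.3]
opening: 0.1
```

>>> play_rows(
  offset=[
    [-0.02,0,0],
    [-0.06,0,0],
    [-0.1,0,0],
    [-0.14,0,0],
    [-0.16,-0.05,0.05],
    [-0.16,-0.09,0.09],
    [-0.16,-0.13,0.13],
    [-0.16,-0.17,0.17],
    [-0.16,-0.17,0.17],
    [-0.16,-0.17,0.17],
  ],
  spin=[0,0,0,0,0,0,0,0,0,0],
)

```text
clock: 11.4
ee_pos: [436.9, -475.0, 223.5]
eef_rot: [0.432, 0.56, -0.432, 0.56]
contact_force: [-0.2, 0.4, -0.2]
opening: 0.1
```

```bash
python3 - <<'E'
from h import *
from plant import monitor,imaging
s=monitor.get_state();print(s["clock"],s["ee_pos"],s["contact_force"])
p,d=imaging.grab_frame("top");cv2.imwrite(f"pics/top4.png",p[:,:,::-1])
i=imaging.camera_info("top");T=np.linalg.inv(i["cam_to_world"]);f=200/np.tan(np.radians(i["fovy"])/2)
for nm,q in(("rockfar",FAR),("rocknear",ROCK-26*ex),("key",K),("small",S),("palm",P)):
    c=T@np.array([*q,73,1]);u=f*c[0]/c[2]+i["cx"];v=f*c[1]/c[2]+i["cy"];u,v=int(round(u)),int(round(v))
    print(nm,u,v,dep(i,u,v,np.median(d[v-2:v+3,u-2:u+3])).round(1))
E
```

```text
11.4 [ 436.90467754 -474.97384299  223.54731993] [-0.20134726  0.38198999 -0.24508866]
rockfar 329 250 [504.9  31.2  71.1]
rocknear 336 276 [457.   17.1  84.2]
key 434 238 [ 530.7 -171.4   65. ]
small 383 250 [506.6 -72.1  74. ]
palm 484 225 [ 557.3 -265.3   73.7]
```

View pics/top4.png

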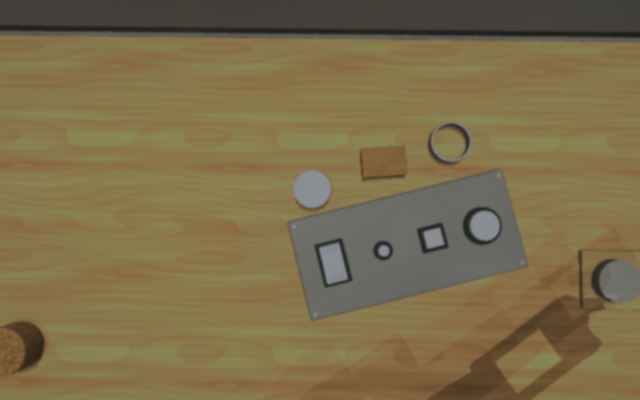

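The last top view has the arm clear of the console. The rocker is over, the key is in (65 mm), and the palm and small buttons are up (74 mm). The tin (312,189), carton (384,162) and ring (451,142) have not moved.

```bash
python3 -c "
from plant import job
print(job.finish_job())"
```

```text
the job is handed in; nothing more can be done
None
```

I pressed the rocker, the key and the palm button in that order with the shut fingertips, and handed the job in at about 11.5 s. The hand-in reports no verdict.

- **Rocker:** tipped right over. Its far point measured 71 mm above the bench, against 72 expected.
- **Key:** pushed in and staying in. Its top was at 65 mm from the top camera, against 66 expected. An earlier, oblique wrist-camera reading gave 67–68 mm, but the same view read the other tops about 1 mm high.
- **Palm button:** held fully down for over 1.2 s at 16–17 N, then sprang back to 74 mm.
- **Small button:** not pressed; its top was still at 74 mm.
- **Tin, ring and carton:** they look unmoved in the last top picture.
- **Arm:** clear of everything, with the contact force at about zero. The highest contact force I read was about 24 N, below the limits; readings come only at the end of each move.

No check failed; the wrist and top readings of the key were the only ones that disagreed.

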